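# Slide a loaded plaster bat into the drying case and shut its sash

### The job

Slide the plaster bat with the bowl on it across the table, through the open mouth of the drying case, and gently all the way in until its edge bears against the back wall. Then push the case's sash fully down to shut it. The bowl must ride along upright on its bat, and the other things on the table must stay where they are.

Things in the scene. Friction and masses are not known exactly. Their poses are not given: they have to be found in the camera images.
- bat: square slab of plaster, 150 x 150 mm, 28 mm thick, loose on the table, 0.4 to 0.9 kg; too wide to grasp. Origin: centre of its underside; z up, x and y parallel to its edges
- bowl: loose small footed clay bowl standing on the bat near its middle, 55 mm high, 92 mm across the rim, foot 56 mm across; origin: centre of its foot's underside; z up
- case: fixed bottomless drying case of clear panes in a wooden frame. Origin on the table surface; its x axis points level inward from the mouth to the back wall, z up. Inner face of the back wall at x = 75 mm; inner faces of the side walls at y = +-95 mm, x = -102 to 75 mm; clear roof z = 116 to 124 mm, x = -97 to 87 mm. Uprights 22 x 18 mm, 270 mm tall, at x = -108, y = +-110 mm
- mouth (a point): middle of the mouth at table level, in the plane of the sash's outer face (case x = -112 mm); x axis inward. When the bat is home its outer edge lies 37 mm inside this plane, beneath sash and roof: an upright gripper cannot reach that far, one tilted back by some 45 degrees can
- sash (a joint): height of the sash (m): 0 shut, up to 0.135 fully raised; at the start it is raised (0.105 to 0.13). Clear pane 196 mm wide; its lower edge is 4 mm above the table when shut and rises with it. It stays where it is left; about 4 to 6 N downward moves it
- sash_top (a point): middle of the top face of the wooden ledge along the sash's upper edge (ledge 150 mm along the case's y, 30 mm along its x, 14 mm thick), the place to press down; 130 mm above the table when shut
- vase: bystander: clay vase, 76 mm across, 165 mm high; origin under its centre
- flask: bystander: clay flask with a thin neck, 80 mm across, 120 mm high; origin under its centre
- brush: bystander: brush lying flat, 190 mm long, along its x; origin under its middle

How it is judged (in metres and radians):
On the way:
1. the bat stands fully home in the case (its outer edge under the roof, touching the back wall) while the sash is still raised (x of bat in the frame of case between -0.005 and 0.01 m and horizontal distance between bat and case below 0.04 m and value of joint sash above 0.08 m), for 0.2 s.
At the end, for the whole second after the job is handed in: The bat lies flat in the case, its centre within 5 mm of the place where its edge meets the back wall flush; the sash is down to within 6 mm of shut; the bowl stands upright on the bat (within 60 mm of its centre); all at rest (x of bat in the frame of case between -0.005 and 0.01 m and horizontal distance between bat and case below 0.04 m and height (world z) of bat below 0.006 m and value of joint sash below 0.006 m and angle between bowl's own z axis and vertical below 0.15 rad and horizontal distance between bowl and bat below 0.06 m and height (world z) of bowl above 0.022 m and linear speed of each of bat, bowl below 0.01 m/s); the robot touches nothing.
It fails at once if the bowl is tipped over or falls off its bat (angle between bowl's own z axis and vertical above 0.4 rad or horizontal distance between bowl and bat above 0.07 m).
It fails at once if the bat is rammed against the case (over 40 N) (contact force between bat and case above 40 N).
It fails at once if another thing on the table is shifted by more than 30 mm or knocked over (distance of any of vase, flask, brush from where it was at the start of the episode above 0.03 m or angle between any of vase, flask's own z axis and vertical above 0.5 rad).
It also fails if it takes over 72 s, if anything falls off the work surface, if the arm or the gripper's body presses on something with over 40 N, if the wrist force passes 120 N, or if a joint passes its speed limit or range.

### The arm

A 6-joint arm with a two-finger parallel gripper is mounted at the origin on the work surface. World frame = base frame: x ahead of the robot, y to its left, z up, the work surface at z = 0. Lengths are in m, angles in degrees, forces in N, time in s.
With the tool pointing down it reaches from about 0.325 to 0.775 m from the base axis. Payload 5.5 kg.
Tool frame: the origin (TCP) lies at the centre of the arm's flange, where the gripper is bolted on; the fingertips stand 182 mm ahead of it and the grasp point (between the pads) lies 163 mm ahead of it; z points along the fingers, y is the line along which they close (so a half turn about z gives the same grasp; the last joint's range is limited). The gripper opens to 88 mm and grips with 3 to 60 N. Pads are 20 mm wide; open, the fingers measure 115 mm over their backs; the gripper's body (75 mm by 178 mm) begins 61 mm behind the grasp point.
Start: joints at [-80.311, 5.22, 70.514, -0, 104.267, -3.249], TCP at [0.134, -0.585, 0.405] pointing down, gripper open.
Joint ranges: [-164.24, 164.24], [-49.07, 125.15], [9.68, 141.18], [-86.29, 266.29], [3.28, 154.24], [-151.56, 151.56]. Speed limits (degrees/s): [147.25, 147.25, 172.46, 180, 180, 180].

### API

Orientations are given as [roll, pitch, yaw] about the fixed x, y, z axes, in that order (R = Rz(yaw) Ry(pitch) Rx(roll)).
In Python, from station import r gives the robot as it stands. The module is installed in compiled form; this text tells all that it offers. Calls block until the motion is done:
- r.reach(position, orientation): joint-space move of the TCP to a pose.
- r.servo_line(position, rotation=None, speed=0.15): straight line of the TCP; rotation=None keeps the orientation; speed is the mean speed in m/s.
- r.move_joints(angles): joint-space move.
- r.let_go() and r.grab(squeeze=None): open the fingers fully, or close them until they stop; squeeze is the grip in N (None keeps the last).
- r.wait(seconds).
- r.inverse_kinematics(position, orientation): joint angles nearest the present ones, or None.
- r.sense(): the state.
- r.snapshot(name): name is "side" or "top"; returns a dict with "frame" (384x512x3 uint8, red, green, blue), "fx", "fy", "cx", "cy" (pixels), "R" (3x3) and "t" (3): a world point X has camera coordinates R X + t. Camera axes: x right, y down, z forward; pixel columns grow to the right and rows downward; lengths in m; the calibration is good to about 2 mm. A picture is of the moment at which its call begins. There is no depth.
A pose or a line that the arm cannot do raises r.IKError and nothing moves.
- r.hand_in(): hands the job in; it is judged then, once.
The state is a dict: "clock": time; "joints": joint angles; "joint_vel": joint speeds; "joint_torque": joint torques, N m; "tcp_pos": TCP position; "orientation": TCP orientation; "contact_force": force on the tool from outside, world axes, zero at the start; "torque": the same for the moment, N m; "opening": finger opening in m; "gripper_force": force on a finger pad.
Only numpy, scipy, OpenCV 4.12 (cv2) and the standard library are available. Lean on these libraries where they do the work, as an engineer would, in place of code of your own. Each camera call takes 0.05 s, during which the arm holds its last target. There are 200 camera calls.

## Working session

There is one attempt and no reset: what is moved stays moved. The work goes in short steps, each a Python script; the robot and the scene stay as the last script left them, time stands still between calls to the robot, and variables do not carry over. Pictures are saved under pics/ and viewed, at most 12 in all, crops included, and the job is handed in when it is done.

```bash
mkdir -p pics; python3 - <<'E'
from station import r
import cv2,pickle
d={}
for n in("side","top"):
    s=r.snapshot(n);d[n]=s;cv2.imwrite(f"pics/{n}0.png",s["frame"][...,::-1]);print(n,s["fx"],s["cx"],s["cy"],s["R"],s["t"])
pickle.dump(d,open("s0.pkl","wb"))
print(r.sense())
E
```

```text
side 389.4050747824261 255.4757364856117 185.64512853845045 [[-0.26107123  0.96525149 -0.01146213]
 [ 0.82331799  0.216452   -0.52468659]
 [-0.50397351 -0.14641755 -0.85121831]] [ 0.25701803 -0.44161377  1.50806191]
top 408.39967573442425 255.50191138877653 193.65716452539036 [[ 0.02455441 -0.99957172 -0.01592061]
 [-0.9912647  -0.02227991 -0.12999191]
 [ 0.12958153  0.01897341 -0.99138723]] [-0.0709661   0.62734596  1.12481226]
{'clock': 0.1, 'joints': array([-8.03098853e+01,  5.25759213e+00,  7.05752883e+01, -1.07181496e-03,
        1.04267405e+02, -3.24785650e+00]), 'joint_vel': array([-0.02506445, -0.12965148, -0.21997434, -0.08300676,  0.0282309 ,
        0.01146294]), 'joint_torque': array([ 1.61697302e-03, -4.47856200e+01, -4.07569849e+01,  6.98791165e-02,
        2.84407038e-02, -1.09955815e-04]), 'tcp_pos': array([ 0.13434863, -0.5848102 ,  0.40362921]), 'orientation': array([-1.79899817e+02, -4.64414884e-03,  1.29377039e+01]), 'contact_force': array([-0.26904421, -0.4515974 , -0.4011499 ]), 'torque': array([ 0.01640855,  0.02143822, -0.03426691]), 'gripper_force': 0.0, 'opening': 0.08816291355740412}
```

View pics/top0.png

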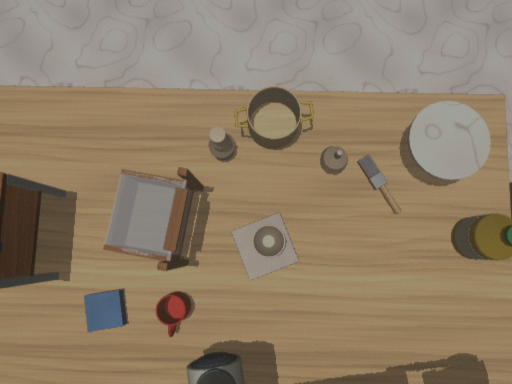

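View pics/side0.png

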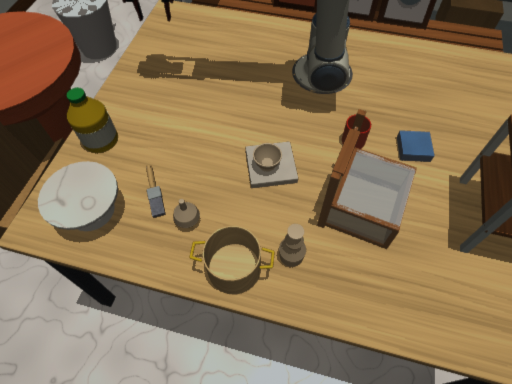

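```bash
cat >h.py <<'E'
import numpy as np,cv2
def ray(s,p):
    d=s["R"].T@np.array([(p[0]-s["cx"])/s["fx"],(p[1]-s["cy"])/s["fy"],1.]);return -s["R"].T@s["t"],d
def onz(s,p,z):
    o,d=ray(s,p);return o+d*(z-o[2])/d[2]
def tri(s1,p1,s2,p2):
    A=np.zeros((3,3));b=np.zeros(3)
    for s,p in((s1,p1),(s2,p2)):
        o,d=ray(s,p);d/=np.linalg.norm(d);M=np.eye(3)-np.outer(d,d);A+=M;b+=M@o
    return np.linalg.solve(A,b)
def proj(s,X):
    c=s["R"]@np.array(X)+s["t"];return np.array([s["fx"]*c[0]/c[2]+s["cx"],s["fy"]*c[1]/c[2]+s["cy"]])
E
python3 - <<'E'
import pickle,cv2,numpy as np
d=pickle.load(open("s0.pkl","rb"))
for n,(x,y,w,h) in {"top":(95,155,210,135),"side":(235,110,190,140)}.items():
    im=d[n]["frame"][y:y+h,x:x+w,::-1]
    cv2.imwrite(f"pics/{n}c.png",cv2.resize(im,None,fx=4 if n=="side" else 3.8,fy=4 if n=="side" else 3.8,interpolation=cv2.INTER_CUBIC))
E
```

```text
(no output)
```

View pics/topc.png

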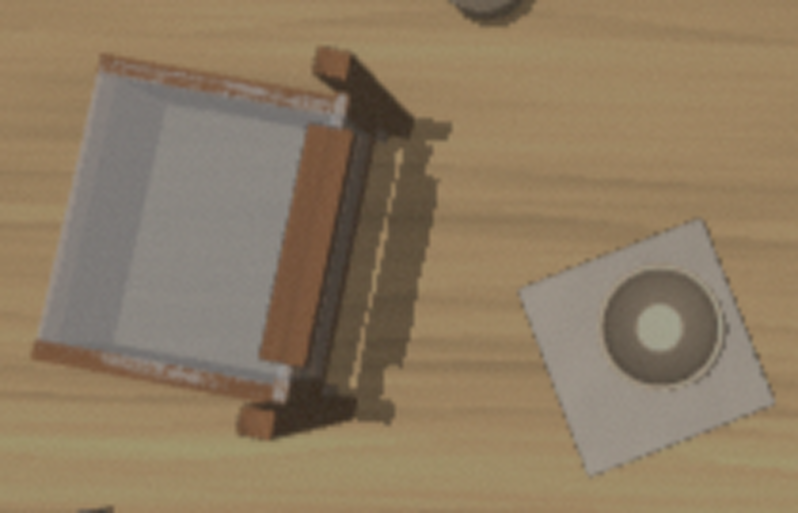

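View pics/sidec.png

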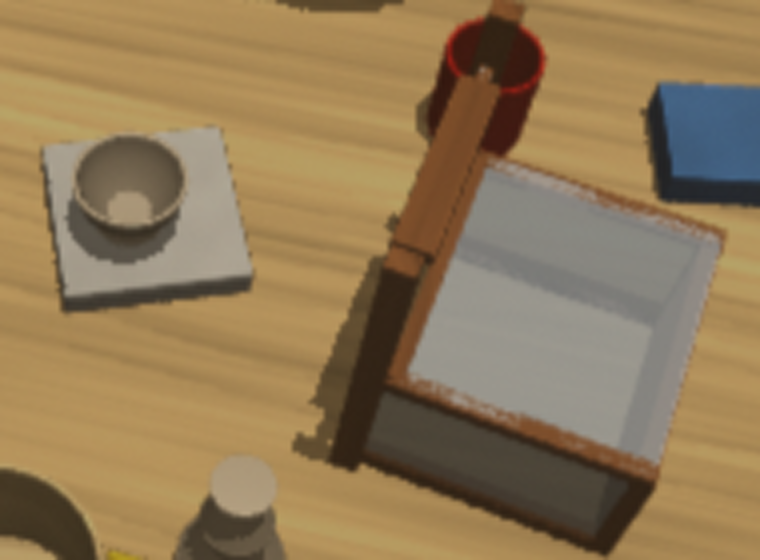

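```bash
python3 - <<'E'
import pickle,numpy as np
from h import *
d=pickle.load(open("s0.pkl","rb"));T,S=d["top"],d["side"]
t=lambda p:(np.array(p)+.5)/3.8-.5+[95,155]
s=lambda p:(np.array(p)+.5)/4-.5+[235,110]
np.set_printoptions(precision=4,suppress=True)
P={}
for k,a,b in [("bat1",(520,290),(252,278)),("bat2",(702,219),(65,296)),("bat3",(775,403),(42,147)),("bat4",(590,474),(218,128)),
 ("bowlrim",(662,327),(131,183)),
 ("led_far_in",(308,123),(432,258)),("led_far_out",(352,130),(392,243)),("led_near_out",(306,366),(463,76)),("led_near_in",(260,357),(498,85)),
 ("rearfar",(100,55),(655,465)),("rearnear",(33,345),(722,235)),("upfarout",(350,55),(386,247))]:
    P[k]=X=tri(T,t(a),S,s(b));print(k,X,"res px",np.linalg.norm(proj(T,X)-t(a)).round(2),np.linalg.norm(proj(S,X)-s(b)).round(2))
B=np.array([onz(T,t(p),.028) for p in((520,290),(702,219),(775,403),(590,474))]);c=B.mean(0)
B2=np.array([onz(S,s(p),.028) for p in((252,278),(65,296),(42,147),(218,128))]);
print("bat top",c,[np.linalg.norm(B[i]-B[i-1]) for i in range(4)],"side",B2.mean(0),[np.linalg.norm(B2[i]-B2[i-1]) for i in range(4)])
for Q in(B,B2):
  for i in range(4): v=Q[i]-Q[i-1];print(np.degrees(np.arctan2(v[1],v[0])))
print("bowl rim z.083",onz(T,t((662,327)),.083),onz(S,s((131,183)),.083))
for a,b in(("rearfar","rearnear"),("led_far_in","led_near_in"),("led_far_out","led_near_out")):
  v=P[a]-P[b];print(a,np.linalg.norm(v),np.degrees(np.arctan2(v[1],v[0])))
R=[onz(T,t(p),.124) for p in((100,55),(33,345))]+[onz(S,s(p),.124) for p in((655,465),(722,235))];print(R)
U=[onz(T,t(p),.27) for p in((332,64),(257,421))];print("up centre",U); v=U[0]-U[1];print(np.linalg.norm(v),np.degrees(np.arctan2(v[1],v[0])))
E
```

```text
bat1 [0.5218 0.0115 0.0209] res px 0.36 0.33
bat2 [ 0.5783 -0.1251  0.0262] res px 0.22 0.21
bat3 [ 0.4426 -0.182   0.0257] res px 0.08 0.07
bat4 [ 0.3873 -0.0456  0.0267] res px 0.18 0.16
bowlrim [ 0.4956 -0.0948  0.076 ] res px 0.59 0.52
led_far_in [0.6154 0.1307 0.2333] res px 0.2 0.19
led_far_out [0.6114 0.1036 0.2341] res px 0.22 0.21
led_near_out [0.4639 0.1268 0.2333] res px 0.84 0.73
led_near_in [0.469  0.1523 0.2378] res px 0.08 0.07
rearfar [0.6732 0.2993 0.1401] res px 0.17 0.18
rearnear [0.4723 0.3344 0.1312] res px 0.06 0.05
upfarout [0.6499 0.0981 0.2831] res px 0.41 0.4
bat top [ 0.4826 -0.086   0.028 ] [np.float64(0.145418918759074), np.float64(0.1468905474424762), np.float64(0.1468080778228517), np.float64(0.1466326276833139)] side [ 0.4844 -0.0844  0.028 ] [np.float64(0.1495104333085657), np.float64(0.14688563429621646), np.float64(0.14657188839195545), np.float64(0.14730057296985707)]
22.697512173525585
-67.34105084079204
-157.4060807819749
112.11615992786099
22.758275676467495
-68.79514895942782
-157.05986235231597
112.35271185941785
bowl rim z.083 [ 0.4958 -0.0962  0.083 ] [ 0.5003 -0.092   0.083 ]
rearfar 0.20406825043078453 -9.893230044510945
led_far_in 0.14805882418076297 -8.387776081044064
led_far_out 0.14930787512342678 -8.932646350851405
[array([0.6762, 0.3047, 0.124 ]), array([0.4723, 0.3373, 0.124 ]), array([0.6639, 0.3039, 0.124 ]), array([0.4668, 0.3363, 0.124 ])]
up centre [array([0.6467, 0.1104, 0.27  ]), array([0.4319, 0.1445, 0.27  ])]
0.21748228822691457 -9.022982680526791
```

```bash
cat >>h.py <<'E'
from scipy.spatial.transform import Rotation as Ro
CO=np.array([.558,.234]);CY=80.9
cx=np.array([np.cos(np.radians(CY)),np.sin(np.radians(CY))]);cy=np.array([-cx[1],cx[0]])
def c2w(x,y):return CO+x*cx+y*cy
def w2c(p):q=np.array(p)[:2]-CO;return q@cx,q@cy
def bat(s,guess,rad=.14):
    "top face of the bat: bright unsaturated pixels near guess (world xy), min-area rectangle on z=.028"
    f=s["frame"];hsv=cv2.cvtColor(f,cv2.COLOR_RGB2HSV)
    m=((hsv[...,1]<45)&(hsv[...,2]>115)).astype(np.uint8)
    u=proj(s,[*guess,.028]);k=np.zeros_like(m)
    cv2.fillPoly(k,[np.array([proj(s,[guess[0]+rad*np.cos(a),guess[1]+rad*np.sin(a),.028]) for a in np.linspace(0,6.28,40)]).astype(np.int32)],1)
    n,l,st,_=cv2.connectedComponentsWithStats(m&k);i=1+np.argmax(st[1:,4])
    ys,xs=np.where(l==i);P=np.array([onz(s,p,.028)[:2] for p in zip(xs,ys)],np.float32)
    r_=cv2.minAreaRect(P*1000);a=r_[2]%90
    return np.array(r_[0])/1000,np.array(r_[1]),a
E
python3 - <<'E'
import pickle,numpy as np
from h import *
d=pickle.load(open("s0.pkl","rb"))
for n in d: print(n,bat(d[n],(.4835,-.085)))
from station import r
q=np.array([.360,-.073]);n=np.array([.923,.385]);o=[180,0,22.6]
r.grab(10);r.reach([*q,.36],o);r.servo_line([*q,.196],speed=.12);print(r.sense()["contact_force"])
for i in range(1,6):
    p=q+n*(.011*i);r.servo_line([*p,.196],speed=.05);print(r.sense()["contact_force"].round(1))
r.servo_line([*(p-n*.03),.196],speed=.1)
s={k:r.snapshot(k) for k in("side","top")};pickle.dump(s,open("s1.pkl","wb"))
for k in s:
    b=bat(s[k],(.4935,-.085));print(k,b,w2c(b[0]));cv2.imwrite(f"pics/{k}1.png",s[k]["frame"][...,::-1])
cv2.imwrite("pics/b1.png",cv2.resize(np.hstack([s["top"]["frame"],s["side"]["frame"]])[:,:,::-1],(800,300)))
print(r.sense()["clock"])
E
```

```text
side (array([ 0.485138  , -0.08395135]), array([143.48847961, 146.33508301]), 22.62989044189453)
top (array([ 0.48234   , -0.08498833]), array([146.88645935, 147.66104126]), 22.9086856842041)
[-0.38950009  0.12637065  0.43578506]
[ 0.3  0.4 -0.1]
[-0.3 -0.6  0.2]
[-0.5  0.8 -0.3]
[-0.2  0.3  0.2]
[-0.8 -0.1  0.4]
side (array([ 0.51115149, -0.0840399 ]), array([146.19963074, 146.78744507]), 13.017444610595703) (np.float64(-0.32144645998199606), np.float64(-0.004041709835405791))
top (array([ 0.50995682, -0.08507943]), array([147.25709534, 147.75762939]), 12.995251655578613) (np.float64(-0.322661851132253), np.float64(-0.003026484294986101))
7.3583
```

View pics/b1.png

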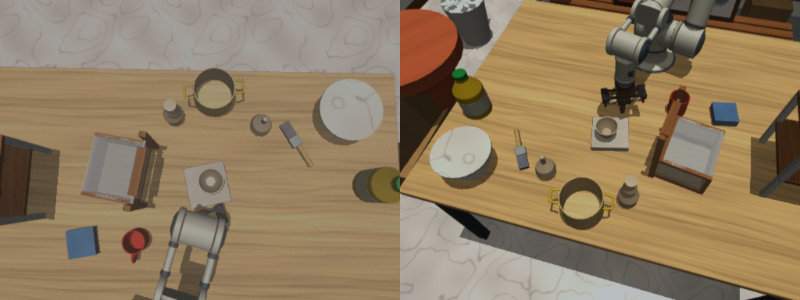

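```bash
cat >>h.py <<'E'
def pose(x,y,z=.013,tilt=45,flip=1):
    "TCP pose with the fingertip centre at case (x,y), height z; tool tilted back"
    t=np.radians(tilt);zz=np.array([*(cx*np.sin(t)),-np.cos(t)]);yy=np.array([*cy,0])*flip
    R=np.column_stack([np.cross(yy,zz),yy,zz])
    p=np.array([*c2w(x,y),z])-.182*zz
    return list(p),list(Ro.from_matrix(R).as_euler("xyz",degrees=True))
E
python3 - <<'E'
from h import *
from station import r
np.set_printoptions(precision=1,suppress=True)
for f in(1,-1):
  for x,z in((-.457,.15),(-.457,.013),(-.3,.013),(-.2,.013),(-.08,.013),(-.25,.2)):
    p,o=pose(x,-.02,z,45,f);print(f,x,z,np.array(p)*1000,r.inverse_kinematics(p,o))
E
```

```text
1 -0.457 0.15 [ 485.1 -347.5  278.7] [-47.8  16.   76.2  37.3 114.5 149. ]
1 -0.457 0.013 [ 485.1 -347.5  141.7] [-47.8  22.7  82.5  34.6 103.9 140.8]
1 -0.3 0.013 [ 509.9 -192.5  141.7] [-35.6  11.9  95.8  39.4  94.9 148.9]
1 -0.2 0.013 [525.8 -93.7 141.7] None
1 -0.08 0.013 [544.7  24.8 141.7] None
1 -0.25 0.2 [ 517.9 -143.1  328.7] None
-1 -0.457 0.15 [ 485.1 -347.5  278.7] [-47.8  16.   76.2  37.3 114.5 -31. ]
-1 -0.457 0.013 [ 485.1 -347.5  141.7] [-47.8  22.7  82.5  34.6 103.9 -39.2]
-1 -0.3 0.013 [ 509.9 -192.5  141.7] [-35.6  11.9  95.8  39.4  94.9 -31.1]
-1 -0.2 0.013 [525.8 -93.7 141.7] [-26.1   7.4 100.9  42.6  88.6 -24.7]
-1 -0.08 0.013 [544.7  24.8 141.7] [-13.6   5.2 103.2  45.7  80.2 -16.2]
-1 -0.25 0.2 [ 517.9 -143.1  328.7] [-31.    0.1  88.4  43.1 106.3 -14.8]
```

```bash
cat >>h.py <<'E'
def look(r,guess,tag):
    import pickle
    s={k:r.snapshot(k) for k in("side","top")};pickle.dump(s,open(tag+".pkl","wb"))
    for k in s:
        b=bat(s[k],guess);print(k,b[0],b[1].round(),"rel yaw",round((b[2]+90-CY),1),"case",np.round(w2c(b[0]),4))
    im=np.hstack([s["top"]["frame"][100:340,90:410],s["side"]["frame"][60:300,200:440]])[:,:,::-1]
    cv2.imwrite(f"pics/{tag}.png",cv2.resize(im,None,fx=1.42,fy=1.42))
E
python3 - <<'E'
from h import *
from station import r
s=r.sense();p=s["tcp_pos"].copy();p[2]=.40;r.servo_line(list(p),speed=.25)
r.let_go();r.reach(*pose(-.457,-.022,.2,45,-1));r.servo_line(*pose(-.457,-.022,.013,45,-1),speed=.15)
print(r.sense()["contact_force"])
for x in np.arange(-.447,-.3699,.0085):
    r.servo_line(*pose(x,-.022,.013,45,-1),speed=.05);print(round(x,3),r.sense()["contact_force"].round(1))
look(r,c2w(-.29,0),"s2");print(r.sense()["clock"])
E
```

```text
[-0.27813568  1.22357271 -0.1457012 ]
-0.447 [-0.5  0.1 -0.2]
-0.438 [ 0.1 -0.1 -0.6]
-0.43 [-0.6  0.1 -0.9]
-0.422 [-0.2 -0.9 -0.7]
-0.413 [ 0.7 -0.6 -0.5]
-0.404 [-0.7 -0.2 -0.4]
-0.396 [-0.4 -1.3 -0.8]
-0.387 [-0.5 -0.2 -0.2]
-0.379 [ 0.1 -0.4  0. ]
-0.37 [-0.2 -0.5  0.1]
side [ 0.53162408 -0.03914098] [147. 146.] rel yaw 14.0 case [-0.2739 -0.0172]
top [ 0.53029114 -0.03996587] [147. 147.] rel yaw 13.9 case [-0.2749 -0.016 ]
15.6667
```

View pics/s2.png

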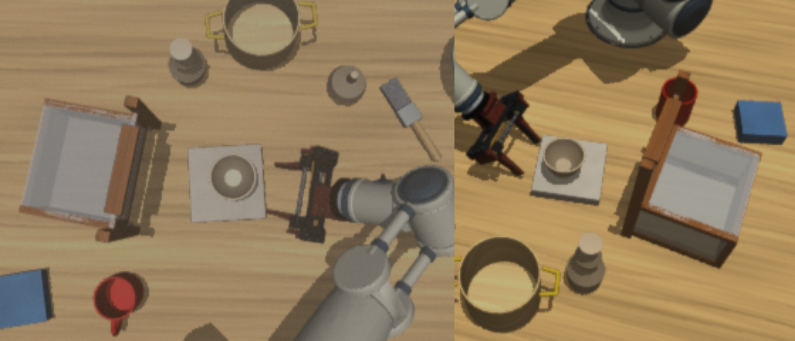

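```bash
python3 - <<'E'
from h import *
from station import r
r.servo_line(*pose(-.40,-.022,.013,45,-1),speed=.15);r.servo_line(*pose(-.40,-.022,.2,45,-1),speed=.3)
a=np.radians(14);Rm=np.array([[np.cos(a),-np.sin(a)],[np.sin(a),np.cos(a)]])
c=np.array([-.2745,-.0166]);k=c+Rm@[-.075,-.075];e=Rm@[1,0];n=Rm@[0,1]
q=k-.004*e-n*(.010+.015);u=np.array([np.cos(np.radians(100)),np.sin(np.radians(100))]);o=[180,0,CY+100-180]
W=lambda d,z:[*c2w(*(q+u*d)),z]
print(q,W(0,.195))
r.grab(10);r.reach(W(0,.4),o);r.servo_line(W(0,.195),speed=.25)
r.servo_line(W(.030,.195),speed=.05);print(r.sense()["contact_force"])
r.servo_line(W(.022,.195),speed=.1)
look(r,c2w(-.27,-.01),"s3");print(r.sense()["clock"])
E
```

```text
[-0.32696117 -0.1327414 ] [np.float64(0.6373591462776521), np.float64(-0.10984009995489447), 0.195]
[1.76737962 0.37026105 2.516842  ]
side [0.52264343 0.00421519] [145.  69.] rel yaw 9.8 case [-0.2325 -0.0014]
top [ 0.49077176 -0.02546194] [236. 181.] rel yaw 48.5 case [-0.2668  0.0253]
21.75
```

View pics/s3.png

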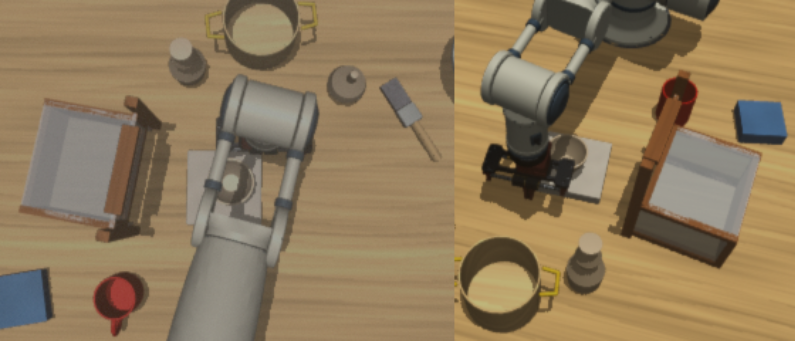

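```bash
python3 - <<'E'
from h import *
from station import r
q=np.array([-.32696117,-.1327414]);u=np.array([np.cos(np.radians(100)),np.sin(np.radians(100))])
W=lambda d,z:[*c2w(*(q+u*d)),z]
r.servo_line(W(.042,.195),speed=.06);r.servo_line(W(.02,.195),speed=.15);r.servo_line(W(.02,.4),speed=.35)
r.let_go();r.reach(*pose(-.40,0,.2,45,-1));r.servo_line(*pose(-.40,0,.013,45,-1),speed=.25)
look(r,c2w(-.27,0),"s4")
for x in(-.36,-.345,-.33,-.315):
    r.servo_line(*pose(x,0,.013,45,-1),speed=.06);print(r.sense()["contact_force"].round(1))
look(r,c2w(-.25,0),"s5");print(r.sense()["clock"])
E
```

```text
side [ 0.51492023 -0.03051736] [147. 144.] rel yaw 96.0 case [-0.268   0.0007]
top [ 0.51303046 -0.03126534] [148. 147.] rel yaw 95.8 case [-0.269   0.0024]
[-0.4 -0.1 -0.4]
[-0.7 -0.4  0.4]
[ 0.3 -0.3 -0.6]
[ 0.8 -1.   0. ]
side [0.52847675 0.00518013] [146. 146.] rel yaw 89.8 case [-0.2306 -0.007 ]
top [0.52691821 0.0037306 ] [148. 147.] rel yaw 89.8 case [-0.2323 -0.0057]
29.3167
```

View pics/s5.png

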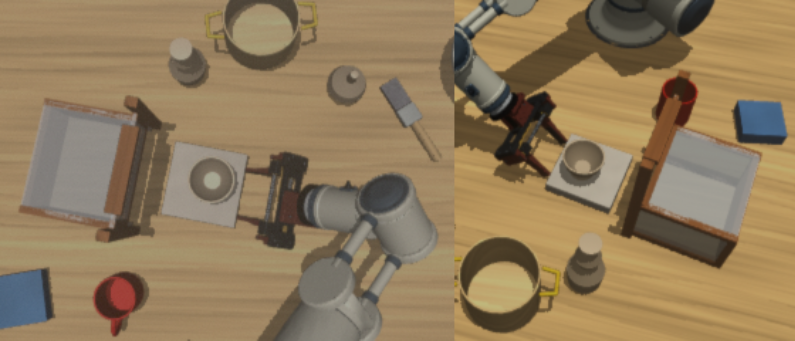

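```bash
python3 - <<'E'
from h import *
from station import r
f=lambda:r.sense()["contact_force"]
xs=np.concatenate([np.linspace(-.295,-.099,9),np.arange(-.0975,-.07,.0015)])
for x in xs:
    y=.006*min(1,(x+.315)/.1)
    r.servo_line(*pose(x,y,.013,45,-1),speed=.06 if x<-.0985 else .012)
    F=f();g=F[:2]@cx
    print(round(x,4),g.round(1),F.round(1))
    if g<-5 or np.linalg.norm(F)>12: break
look(r,c2w(0,0),"s6");print(r.sense()["clock"])
E
```

```text
-0.295 0.2 [0.8 0.  0.4]
-0.2705 -0.8 [ 0.  -0.8 -0. ]
-0.246 -0.6 [-0.3 -0.5  0.1]
-0.2215 -0.4 [ 0.1 -0.5 -0.1]
-0.197 -0.6 [ 0.5 -0.6 -0.3]
-0.1725 -1.4 [ 0.6 -1.5 -0.6]
-0.148 -1.0 [ 0.6 -1.1  0. ]
-0.1235 -0.6 [-0.3 -0.5 -0.6]
-0.099 -0.6 [ 0.4 -0.7 -0.6]
-0.0975 -3.6 [-1.5 -3.4  0.6]
-0.096 -4.7 [-0.5 -4.7 -0.4]
-0.0945 -3.6 [ 0.  -3.7 -0.1]
-0.093 -4.2 [ 0.2 -4.3 -0.5]
-0.0915 -3.7 [-0.2 -3.7 -0.3]
-0.09 -4.0 [-0.7 -3.9 -0.1]
-0.0885 -3.3 [ 1.  -3.5 -0.3]
-0.087 -3.7 [-0.4 -3.7 -1.5]
-0.0855 -3.0 [-0.4 -3.  -0.1]
-0.084 -3.3 [ 0.2 -3.4 -0.8]
-0.0825 -4.0 [-0.7 -4.  -1.5]
-0.081 -7.0 [-1.3 -6.9  0.6]
side [0.50665744 0.2504431 ] [188. 178.] rel yaw 90.0 case [0.0081 0.0533]
top [0.56780481 0.25973434] [192. 223.] rel yaw 90.0 case [ 0.027  -0.0056]
37.6667
```

View pics/s6.png

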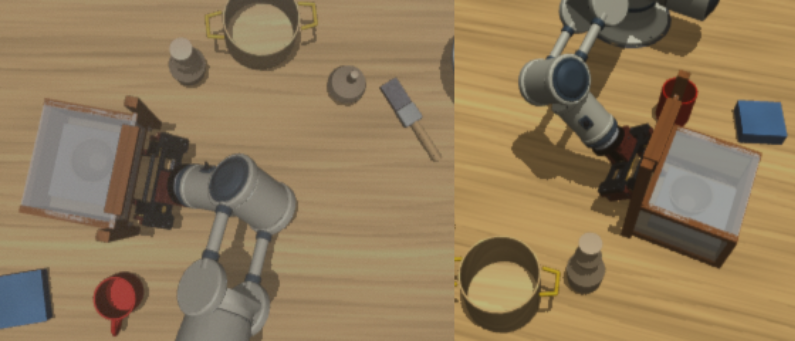

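```bash
python3 - <<'E'
from h import *
from station import r
for x in np.arange(-.0803,-.074,.0007):
    r.servo_line(*pose(x,.006,.013,45,-1),speed=.01);F=r.sense()["contact_force"];print(round(x,4),F.round(1))
    if np.linalg.norm(F)>15: break
r.wait(.3);print(r.sense()["contact_force"])
r.servo_line(*pose(-.25,.003,.013,45,-1),speed=.15)
r.servo_line(*pose(-.25,.003,.2,45,-1),speed=.25)
s={k:r.snapshot(k) for k in("side","top")};import pickle;pickle.dump(s,open("s7.pkl","wb"))
a=cv2.resize(s["top"]["frame"][155:290,95:230],(400,400),interpolation=cv2.INTER_CUBIC);b=cv2.resize(s["side"]["frame"][110:245,300:435],(400,400),interpolation=cv2.INTER_CUBIC)
cv2.imwrite("pics/s7.png",np.hstack([a,b])[:,:,::-1]);print(r.sense()["clock"])
for t in(0,20,30,45):
  for fl in(1,-1):
    p,o=pose(-.106,0,.12,t,fl);p2,_=pose(-.106,0,.26,t,fl);print(t,fl,r.inverse_kinematics(p,o) is not None,r.inverse_kinematics(p2,o) is not None)
E
```

```text
-0.0803 [-2.  -9.3  1.6]
-0.0796 [ -3.  -12.4   2.6]
-0.0789 [ -5.  -17.    4.6]
[ -5.92547917 -18.24557543   4.39659564]
41.0083
0 1 False False
0 -1 True True
20 1 False False
20 -1 True True
30 1 False False
30 -1 True True
45 1 False False
45 -1 True True
```

View pics/s7.png

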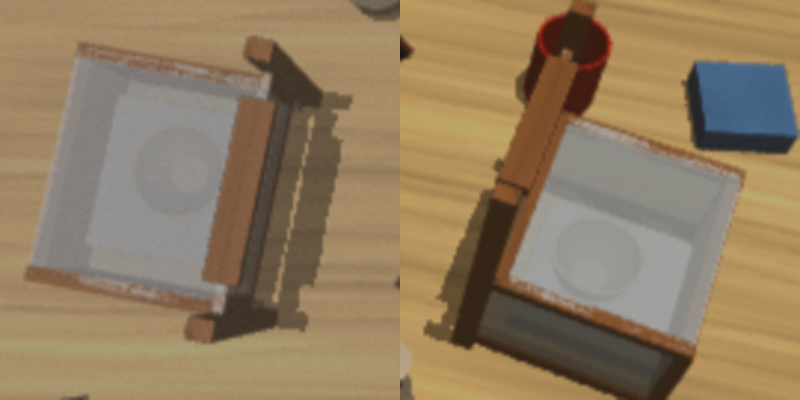

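```bash
python3 - <<'E'
from h import *
import pickle
from station import r
s=pickle.load(open("s7.pkl","rb"));T=s["top"]
for p in((118,95),(90,245)):print("rear edge",np.round(w2c(onz(T,np.array(p)/2.963+[95,155],.028)),4))
q=c2w(-.107,0);o=[180,0,CY-90]
r.grab(10);r.reach([*q,.29+.182],o)
r.servo_line([*q,.245+.182],speed=.2)
z=.245
while z>.122:
    z-=.005 if z>.140 else .001
    r.servo_line([*q,z+.182],speed=.05 if z>.139 else .02);st=r.sense();F=st["contact_force"]
    print(round(z,3),round(st["tcp_pos"][2]-.182,4),F.round(1))
    if F[2]>18 or np.hypot(*F[:2])>15: break
print(r.sense()["clock"])
E
```

```text
rear edge [ 0.0734 -0.0732]
rear edge [0.0679 0.0744]
0.24 0.241 [-1.2  0.4 -0.4]
0.235 0.2351 [ 0.6 -0.2  0.3]
0.23 0.2297 [ 1.  -0.   0.5]
0.225 0.2243 [-0.7 -0.3 -0.2]
0.22 0.2193 [-0.4  0.2 -0.7]
0.215 0.2143 [0.8 0.5 0. ]
0.21 0.2094 [ 0.3 -0.4 -0.3]
0.205 0.2044 [-1.  -0.7 -0.2]
0.2 0.1994 [-0.2 -0.5 -1.1]
0.195 0.1944 [-0.2  0.6 -1. ]
0.19 0.1894 [ 0.1 -0.7 -0.1]
0.185 0.1844 [-0.3  0.1  0.5]
0.18 0.1793 [ 0.  -0.5  0.6]
0.175 0.1744 [ 0.4  0.1 -0.2]
0.17 0.1694 [ 1.2 -0.5 -1.2]
0.165 0.1644 [ 0.1 -0.7 -0. ]
0.16 0.1594 [-0.7  0.3  0.6]
0.155 0.1544 [ 0.3  0.1 -1.1]
0.15 0.1494 [ 0.3  0.9 -0.5]
0.145 0.1444 [ 0.4 -0.2 -0.5]
0.14 0.1394 [-0.6 -0.7  0.4]
0.139 0.1388 [-0.6 -1.1  0.2]
0.138 0.1381 [-2.5  0.4  2.4]
0.137 0.137 [-2.4 -1.2  2.3]
0.136 0.1359 [-1.5  0.3  3.2]
0.135 0.1349 [-1.4 -0.9  2.9]
0.134 0.1338 [-0.6 -0.9  2.3]
0.133 0.1329 [-1.7  0.7  2.4]
0.132 0.1319 [-1.6 -0.3  2.6]
0.131 0.1309 [-1.6 -1.2  2.2]
0.13 0.1303 [-1.9 -0.8  4.3]
0.129 0.1303 [-3.5 -0.9  8.5]
0.128 0.1302 [-5.1 -1.  12.3]
0.127 0.1302 [-7.  -1.3 16. ]
0.126 0.1302 [-9.5 -1.7 19.5]
53.35
```

```bash
python3 - <<'E'
from h import *
from station import r
q=c2w(-.107,0)
r.servo_line([*q,.16+.182],speed=.1);r.servo_line([*q,.32+.182],speed=.2)
p,o=pose(-.25,.003,.2,45,-1);r.reach(p,o)
s={k:r.snapshot(k) for k in("side","top")}
a=cv2.resize(s["top"]["frame"][155:290,95:230],(400,400),interpolation=cv2.INTER_CUBIC);b=cv2.resize(s["side"]["frame"][110:245,300:435],(400,400),interpolation=cv2.INTER_CUBIC)
cv2.imwrite("pics/s8.png",np.hstack([a,b])[:,:,::-1]);print(r.sense()["clock"])
E
```

```text
56.7667
```

View pics/s8.png

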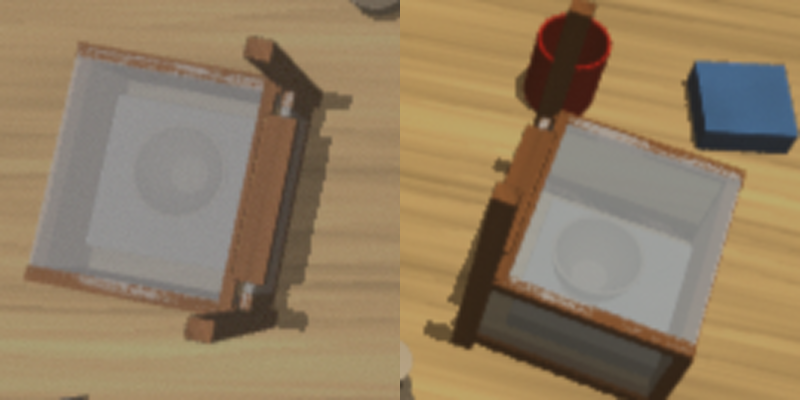

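The picture shows the sash down: the ledge is at crop (265,200) in the top view. The bat is against the back wall, with its rear edge near (105,170), and the bowl stands upright at (178,170).

```bash
python3 -c "
from station import r
print(r.hand_in())"
```

```text
the job is handed in; nothing more can be done
None
```

I've handed the job in at about 57 s of the 72 s allowed, with no verdict returned: by the camera and force readings the bat is home against the back wall, the bowl stands upright on it and the sash is shut.

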